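# Set the tilting upright and hold a square in its corner

### The job

The steel upright on the setting fixture leans back. First turn the fixture's knob until its white pointer line stands at the broad long mark in the middle of the scale, which brings the upright to a right angle, and let go of the knob. Then pick up the steel square by its blade and press it into the middle of the corner of the fixture, foot down flat on the base plate and back flat against the upright, and finish while still gripping it there and pushing it both down and against the upright, firmly but without ramming; leave the small things around undisturbed.

Things in the scene. Friction and masses are not known exactly. Their poses are not given: they have to be found in the camera images.
- fixture: Fixed fixture, 84 (x) by 240 mm (y). Origin: centre of its underside, on the table; at yaw 0 x points away from the robot, y left. A steel upright, 64 wide, 12 thick, 60 mm high above the plate, stands across it at y = 3 to 15 mm, facing +y; the bare plate from there to y = 120 is the seat. Behind it, at y = -38 to -116 mm, is a grey dial housing (top 32 mm above the table) with the knob.
- base_plate: The aluminium base plate of the fixture (same origin and axes as the fixture); its top is 14 mm above the table.
- upright: Tilting steel upright. Origin: its hinge, at the foot of its front face, (0, 15, 14) mm in the fixture's frame; its z runs up the face, its y out of it. It leans back towards the knob until the knob is set; a self-locking screw moves it 0.12 rad per rad of knob.
- corner (a point): Middle of the inner corner, where the plate top meets the front face of the upright: at (0, 15, 14) mm in the fixture's frame, with the fixture's axes. The square's heel belongs here.
- knob (a joint): Angle of the knob (rad), positive counter-clockwise from above. 0: the white pointer line is at the broad long mark in the middle of the scale, on the fixture's -x side of the knob, and the upright is square to the plate. Starts at -0.6 to -1.3; stops at -1.55 and +0.4. Stays where left; turning takes 0.12 N m.
- knob_axis (a point): On the knob's vertical axis at mid-height of its grip bar, (0, -77, 52) mm in the fixture's frame. The black bar is 44 long, 12 wide and 26 mm high (39 to 65 mm above the table), on a 49 mm disc; at joint value 0 it lies along the fixture's x, the end with the white line towards -x.
- square: Steel L-square standing on its foot, 0.17 to 0.29 kg. Origin (heel): on the underside, at the back, mid-width. Back face: plane y = 0, looks to -y and goes against the upright, axes then parallel to the fixture's. Foot 28 wide (x), 90 long (y 0 to 90), 14 mm thick. Blade 12 thick (x), 26 deep (y 0 to 26), up to 105 mm above the underside.
- blade_top (a point): Centre of the top end of the square's blade, at (0, 13, 105) mm in the square's frame.
- filter_holder: Round filter in its ring, 45 mm wide, 6 mm high, lying between the square and the fixture; a bystander.
- oil_bottle: Small bottle, 30 mm wide, 62 mm high, standing left of the square; a bystander.
- timer: Small white timer, 62 x 62 x 18 mm, behind the fixture; a bystander.
- eyepiece_cap: Black round dust cap, 41 mm wide, 12 mm high, at the right; a bystander.
- cover_box_2: Small box of cover glasses, 31 x 35 x 17 mm, at the left; a bystander.
Not all that is in view belongs to the job. Several things look just like the square: the one meant starts farthest to the robot's right.

How it is judged:
On the way, in this order (a step that is already met when the one before it is completed fails the run):
1. the knob stands at the broad mark and is let go, the square not yet moved (value of joint knob between -0.12 and 0.12 rad and contact force between the fingers and fixture below 0.2 N and distance of square from where it was at the start of the episode below 0.02 m), for 0.2 s.
2. the square is lifted in the fingers (height (world z) of square above 0.022 m and contact force between the fingers and square above 2 N), for 0.2 s.
At the end, for the whole second after the job is handed in: Fingers grip the square (4 N) and press it at rest on the plate (3.5 N) and the upright (2 N); heel within 18 mm of the corner's middle along it, 3 mm from face and 2 mm above plate; upright to 0.03 rad, flush to 0.035, turned to 0.06; knob within 0.12 rad of the mark (value of joint knob between -0.12 and 0.12 rad and contact force between square and base_plate above 3.5 N and contact force between square and upright above 2 N and contact force between the fingers and square above 4 N and x of square in the frame of corner between -0.018 and 0.018 m and y of square in the frame of corner between -0.003 and 0.003 m and z of square in the frame of corner between -0.003 and 0.002 m and angle between square's own z axis and vertical below 0.03 rad and angle between the z axis of square and the z axis of upright, either way round below 0.035 rad and angle between the y axis of square and the y axis of fixture, either way round below 0.06 rad and linear speed of square below 0.01 m/s); the arm keeps its last pose, push and grip.
It fails at once if the square is rammed into the corner (over 60 N) (contact force between square and upright above 60 N or contact force between square and base_plate above 60 N).
It fails at once if a bystander is pushed more than 15 mm (distance of any of filter_holder, oil_bottle, timer, eyepiece_cap, cover_box_2 from where it was at the start of the episode above 0.015 m).
It also fails if it takes over 51 s, if anything falls off the work surface, if the arm or the gripper's body presses on something with over 40 N, if the wrist force passes 120 N, or if a joint passes its speed limit or range.

### The arm

A 7-joint arm with a two-finger parallel gripper is mounted at the origin on a cart in front of the work surface, level with it; the furniture and walls round the work are solid. World frame = base frame: x ahead of the robot, y to its left, z up, the work surface at z = 0. Lengths are in m, angles in rad, forces in N, time in s.
With the tool pointing down it reaches from about 0.425 to 0.825 m from the base axis. Payload 3.6 kg.
Tool frame: the origin (TCP) lies at the very end of the fingers, on their centre line; the grasp point (between the pads) lies 19 mm behind it; z points along the fingers, y is the line along which they close (so a half turn about z gives the same grasp; the last joint's range is limited). The gripper opens to 85 mm and grips with 20 to 120 N. Pads are 22 mm wide; open, the fingers measure 114 mm over their backs; the gripper's body (76 mm by 85 mm) begins 54 mm behind the grasp point. The pads swing forward as they close: fully open they stand 13 mm farther back than shut.
Start: joints at [-1.357, 0.615, -0.013, 1.423, 0.008, 1.103, -0.04], TCP at [0.154, 0.631, 0.231] pointing down, gripper open.
Joint ranges: [-3.12, 3.12], [-0.3, 2.06], [-1.34, 1.32], [0.26, 2.42], [-1.36, 4.5], [0.01, 1.98], [-2.84, 2.84]. Speed limits (rad/s): [2.79, 2.79, 3.14, 3.14, 3.14, 3.14, 3.14].

### API

Orientations are given as a unit quaternion [x, y, z, w].
In Python, from cell import arm gives the robot as it stands.
- The arm moves only by the tool move_arm, never from a script. Its argument "plan" is a list of rows, each a list of 4 numbers: the shift along the tool's x, y, z in units of 0.15 m (1.0 is 0.15 m), then the turn about the tool's z in units of 0.5 rad (1.0 is 0.5 rad). A call has 1 to 20 rows; each row shifts and turns the commanded pose from where the row before left it, along the tool's axes as they then stand; what a row does not reach is not made up. A row lasts 1/10 s, in which the tool goes at most 50 mm and 8.59 degrees, less where a joint would pass 70% of its speed; a pose out of reach is approached as far as the arm can. A call with a number of a shift or a turn outside -1 to 1 is refused whole. A call with a gripper value outside its range is refused whole. "fingers" is the closure, from -1 (fully open) to 1 (shut), set as the call begins (left out, the last holds). The fingers move at their own pace and stop on an object; "grip_force" is the grip in N (left out, the last holds). Time passes only in rows, so rows that do not move let the fingers close. It gives the time, the measured TCP pose, the force, the opening and the grip force at its end, in the units of the state.
- arm.get_obs(): the state, without advancing time (a new reading comes with each control period).
- arm.read_camera(name): name is "scene" or "side" or "wrist"; returns a dict with "image" (480x640x3 uint8, red, green, blue), "K" (3x3 intrinsics, pixels), "R" (3x3) and "t" (3): a world point X has camera coordinates R X + t; the wrist camera has in their place "hand_eye" (4x4, takes a point from camera to tool coordinates, whose origin is the TCP and whose axes are the flange's). Camera axes: x right, y down, z forward; pixel columns grow to the right and rows downward; lengths in m; the calibration is good to about 2 mm. A picture is of the moment at which its call begins: read the wrist's pose just before it. There is no depth.
- arm.close_job(): hands the job in; it is judged then, once.
The state is a dict: "time_s": time; "joint_positions": joint angles; "qd": joint speeds; "joint_efforts": joint torques, N m; "tcp_pos": TCP position; "orientation": TCP orientation; "ft_force": force on the tool from outside, world axes, zero at the start; "ft_torque": the same for the moment, N m; "opening": finger opening in m; "grip_force": force on a finger pad.
Only numpy, scipy, OpenCV 4.12 (cv2) and the standard library are available. Lean on these libraries where they do the work, as an engineer would, in place of code of your own. Each camera call takes 0.05 s, during which the arm holds its last target. There are 200 camera calls.

## Working session

There is one attempt and no reset: what is moved stays moved. The work goes in short steps, Python scripts to look and compute and a tool call to move; the robot and the scene stay as the last step left them, time stands still between calls to the robot, and variables do not carry over. Pictures are saved under pics/ and viewed, at most 12 in all, crops included, and the job is handed in when it is done.

Besides the shell and the picture viewer there is one more tool, called after "Call:" by a JSON object that holds its "api" and its "payload", one argument or row to a line. move_arm: Moves the arm, as the interface text tells. Shifts and turns lie within -1 to 1; 1 stands for 0.15 m of shift or 0.5 rad of turn. Its arguments: {"type":"object","properties":{"plan":{"type":"array","items":{"type":"array","items":{"type":"number"}}},"fingers":{"type":"number"},"grip_force":{"type":"number"}},"required":["plan"]}

```bash
ls; mkdir -p pics; python3 - <<'E'
from cell import arm
import cv2,pickle
o=arm.get_obs();print(o)
d={}
for n in ("scene","side","wrist"):
    c=arm.read_camera(n);d[n]=c;cv2.imwrite(f"pics/{n}0.png",c["image"][:,:,::-1])
    print(n,{k:v.round(3).tolist() for k,v in c.items() if k!="image"})
pickle.dump((o,d),open("c0.pkl","wb"))
E
```

```text
pics
{'time_s': 0.0, 'joint_positions': array([-1.35747568,  0.61595001, -0.01263174,  1.42492665,  0.00810464,
        1.10336577, -0.04040092]), 'qd': array([-1.56763240e-03, -8.54092493e-04, -1.15713700e-03, -2.55272742e-04,
        9.78624068e-05,  3.49572021e-05, -1.19531592e-03]), 'joint_efforts': array([-2.52906657e-04, -4.69216239e+01,  2.59023942e-01, -1.71026748e+01,
        9.96593357e-03,  9.80636571e-03,  2.06707739e-06]), 'tcp_pos': array([0.15419523, 0.63065526, 0.2301089 ]), 'orientation': array([ 1.19583133e-01,  9.92823340e-01, -1.29235584e-03, -1.39004961e-04]), 'ft_force': array([-1.27548355, -0.06820884,  0.04281421]), 'ft_torque': array([-0.06585044, -0.01765755,  0.00163096]), 'grip_force': 0.0, 'opening': 0.08521918119071394}
scene {'K': [[542.471, 0.0, 308.922], [0.0, 542.471, 233.052], [0.0, 0.0, 1.0]], 'R': [[0.835, -0.55, 0.005], [-0.213, -0.332, -0.919], [0.507, 0.766, -0.395]], 't': [-0.46, 0.2, 1.155]}
side {'K': [[623.743, 0.0, 322.159], [0.0, 623.743, 243.45], [0.0, 0.0, 1.0]], 'R': [[-0.677, -0.736, 0.005], [-0.424, 0.384, -0.82], [0.602, -0.557, -0.572]], 't': [0.354, 0.305, 1.324]}
wrist {'K': [[382.512, 0.0, 324.007], [0.0, 382.512, 245.946], [0.0, 0.0, 1.0]], 'hand_eye': [[0.0, -0.964, -0.264, 0.065], [1.0, 0.0, -0.0, -0.001], [0.0, -0.264, 0.964, -0.142], [0.0, 0.0, 0.0, 1.0]]}
```

View pics/scene0.png

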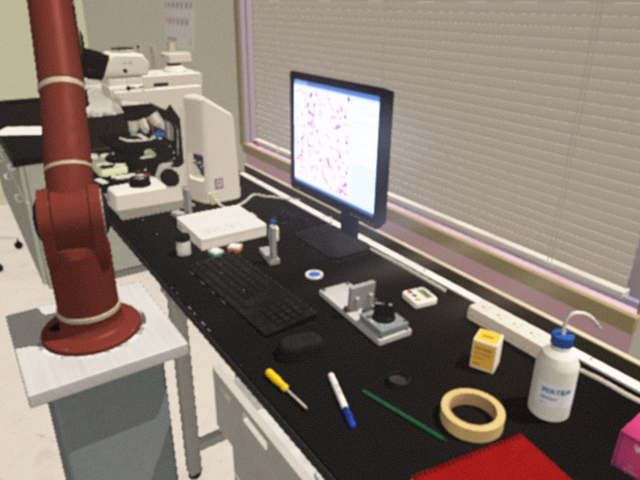

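View pics/side0.png

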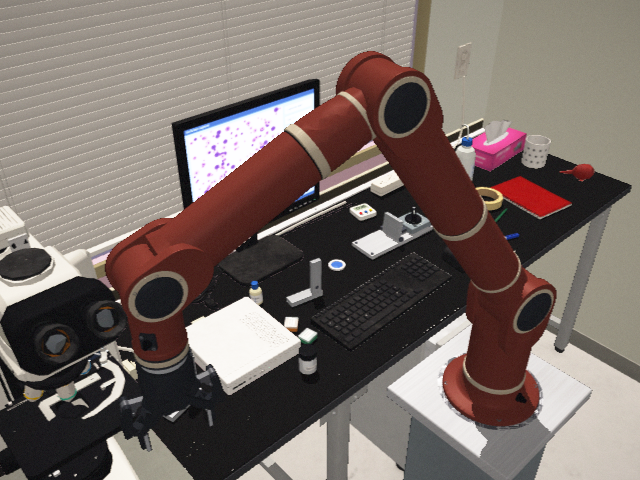

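The scene view shows the fixture at (365,308), with the upright at (361,295) and the knob at (383,312). There is a steel square at (270,245), and something similar at (187,200). In the side view the squares are at (312,280) and, near the gripper, (175,412). I'll locate both roughly and enlarge the one on the right.

```bash
cat > h.py <<'E'
import numpy as np,cv2,pickle
from scipy.spatial.transform import Rotation as Rt
def cam(c,o=None):
    """returns K, camera centre, R cam->world"""
    K=np.array(c["K"])
    if "R" in c:
        R=np.array(c["R"]);return K,-R.T@np.array(c["t"]),R.T
    H=np.array(c["hand_eye"]);W=Rt.from_quat(o["orientation"]).as_matrix()
    return K,W@H[:3,3]+o["tcp_pos"],W@H[:3,:3]
def ray(C,uv):
    K,p,R=C;d=R@np.linalg.solve(K,[uv[0],uv[1],1]);return p,d/np.linalg.norm(d)
def onz(C,uv,z):
    p,d=ray(C,uv);return p+d*(z-p[2])/d[2]
def tri(*rs):
    A=0;b=0
    for p,d in rs:
        M=np.eye(3)-np.outer(d,d);A=A+M;b=b+M@p
    return np.linalg.solve(A,b)
def proj(C,X):
    K,p,R=C;x=K@(R.T@(np.array(X)-p));return x[:2]/x[2]
E
python3 - <<'E'
from h import *
o,d=pickle.load(open("c0.pkl","rb"))
S=cam(d["scene"]);D=cam(d["side"])
P=lambda C,l,z=0:[print(k,onz(C,k,z).round(3)) for k in l]
P(S,[(270,262),(187,212),(314,274),(398,380),(421,297),(385,352)]);P(S,[(322,291),(378,341),(410,325)],.014)
print('side');P(D,[(300,302),(175,412),(337,265),(255,304)])
a=d["scene"]["image"][170:350,150:450,::-1];b=d["side"]["image"][190:440,120:440,::-1]
cv2.imwrite("pics/crop1.png",np.vstack([cv2.resize(a,(500,300),interpolation=2),cv2.resize(b,(500,300),interpolation=2)]))
E
```

```text
(270, 262) [0.472 0.068 0.   ]
(187, 212) [0.426 0.538 0.   ]
(314, 274) [ 0.532 -0.053 -0.   ]
(398, 380) [ 0.427 -0.486  0.   ]
(421, 297) [ 0.679 -0.287 -0.   ]
(385, 352) [ 0.464 -0.407  0.   ]
(322, 291) [ 0.485 -0.157  0.014]
(378, 341) [ 0.463 -0.386  0.014]
(410, 325) [ 0.558 -0.377  0.014]
side
(300, 302) [0.481 0.114 0.   ]
(175, 412) [0.391 0.527 0.   ]
(337, 265) [ 0.53  -0.059  0.   ]
(255, 304) [0.55  0.202 0.   ]
```

View pics/crop1.png

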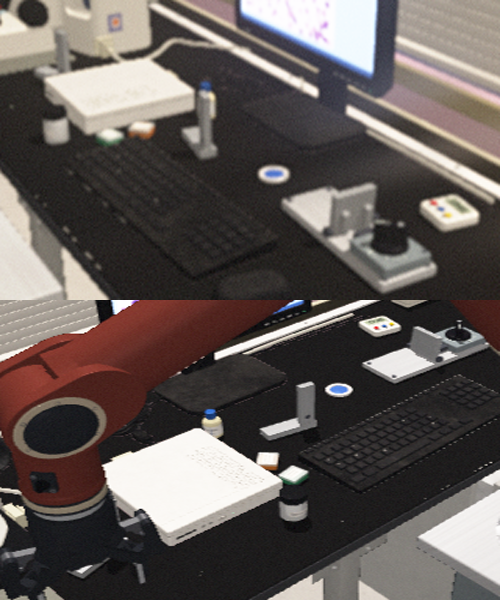

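The candidates in the scene view are (270,245), at world y≈0.08, and (187,205), at y≈0.54. In the side view these are (312,280) and the one by the gripper at (175,412). The square meant is the one at scene (270,245), since it is farther to the robot's right, and the crop shows an L-square with its blade nearest the fixture. Next I'll move the wrist camera over the work.

Call:
{"api": "move_arm", "payload": {
  "plan": [
    [-0.245,-0.146,-0.047,0],
    [-0.245,-0.146,-0.047,0],
    [-0.245,-0.146,-0.047,0],
    [-0.245,-0.146,-0.047,0],
    [-0.245,-0.146,-0.047,0],
    [-0.245,-0.146,-0.047,0],
    [-0.245,-0.146,-0.047,0],
    [-0.245,-0.146,-0.047,0],
    [-0.245,-0.146,-0.047,0],
    [-0.245,-0.146,-0.047,0],
    [-0.073,-0.298,0,0],
    [-0.073,-0.298,0,0],
    [-0.073,-0.298,0,0],
    [-0.073,-0.298,0,0],
    [-0.073,-0.298,0,0],
    [-0.073,-0.298,0,0],
    [-0.073,-0.298,0,0],
    [-0.073,-0.298,0,0],
    [-0.073,-0.298,0,0],
    [-0.073,-0.298,0,0]
  ]
}}

```text
time_s: 2.15
tcp_pos: [0.4591, -0.1305, 0.3018]
orientation: [0.119, 0.993, 0.0, -0.0]
ft_force: [1.4, -0.0, 0.1]
opening: 0.0856
grip_force: 0.0
```

Call:
{"api": "move_arm", "payload": {
  "plan": [
    [0,0,0,0],
    [0,0,0,0]
  ]
}}

```text
time_s: 2.35
tcp_pos: [0.4591, -0.1298, 0.3015]
orientation: [0.121, 0.993, 0.0, -0.0]
ft_force: [0.4, 0.7, -0.1]
opening: 0.0855
grip_force: 0.0
```

```bash
cat > snap.py <<'E'
import sys;from cell import arm;import cv2,pickle
t=sys.argv[1];d={};o=arm.get_obs()
for n in sys.argv[2:]:
    c=arm.read_camera(n);d[n]=c;cv2.imwrite(f"pics/{n}{t}.png",c["image"][:,:,::-1])
pickle.dump((o,d),open(f"c{t}.pkl","wb"));print(o["time_s"],o["tcp_pos"],o["orientation"],o["joint_positions"].round(2))
E
python3 snap.py 1 wrist scene side
```

```text
2.35 [ 0.4590815  -0.12983842  0.3015434 ] [ 1.21255946e-01  9.92621194e-01  9.90407777e-05 -3.87809069e-04] [ 0.06  0.28  0.23  1.8  -0.07  1.07  1.64]
```

View pics/wrist1.png

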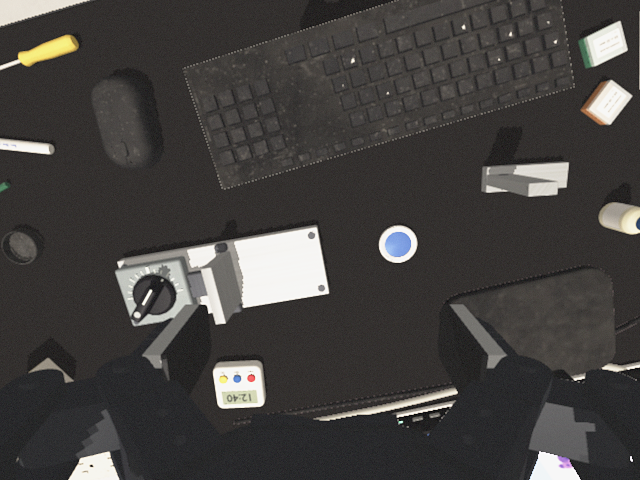

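The wrist view shows the fixture plate with its corners at (318,226) and (329,293), the knob near (155,295) with the timer at (240,383). The filter holder is at (398,244), and the square has its foot at (525,170–185) and blade near (520,178). I'll enlarge the knob and the square, and outline the plate.

```bash
python3 - <<'E'
import cv2,numpy as np
im=cv2.imread("pics/wrist1.png")
a=cv2.resize(im[215:335,105:265],(800,600)[:2] and (560,420),interpolation=cv2.INTER_CUBIC)
b=cv2.resize(im[150:210,470:590],(240,120),interpolation=cv2.INTER_CUBIC)
c=cv2.resize(im[150:210,470:590],(360,180),interpolation=cv2.INTER_CUBIC)
o=np.zeros((600,560,3),np.uint8);o[:420]=a;o[420:,:360]=c
cv2.imwrite("pics/crop2.png",o)
E
```

```text
(no output)
```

View pics/crop2.png

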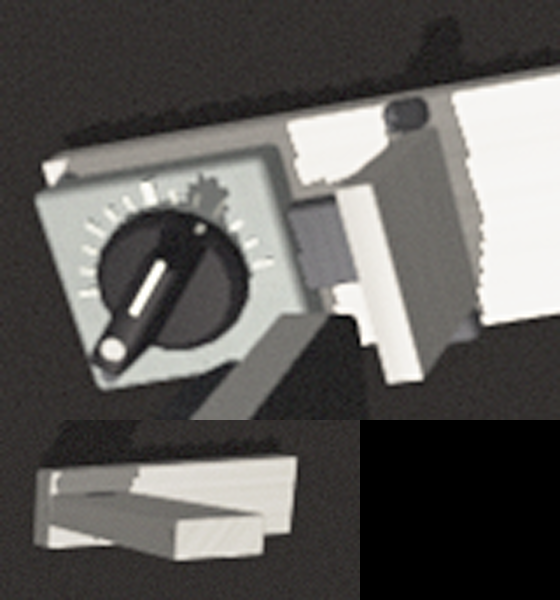

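```bash
python3 - <<'E'
from h import *
o,d=pickle.load(open("c1.pkl","rb"));W=cam(d["wrist"],o)
g=cv2.cvtColor(d["wrist"]["image"],cv2.COLOR_RGB2GRAY)
def edge(a,b,n=25,w=5):
    """fit line to strongest gradient near segment a-b; returns point, dir"""
    a=np.array(a,float);b=np.array(b,float);t=(b-a)/np.linalg.norm(b-a);nn=np.array([-t[1],t[0]]);s=np.arange(-w,w+.01,.25)
    P=[]
    for f in np.linspace(.08,.92,n):
        q=a+f*(b-a);L=q+s[:,None]*nn
        v=cv2.remap(cv2.GaussianBlur(g,(0,0),.8),L[:,0].astype('f4'),L[:,1].astype('f4'),1).ravel().astype(float)
        k=np.abs(np.gradient(v));k[k<.6*k.max()]=0;P.append(q+nn*(k@s/k.sum()))
    P=np.array(P,'f4');vx,vy,x,y=cv2.fitLine(P,cv2.DIST_HUBER,0,.01,.01).ravel()
    return (x,y),(vx,vy)
def X(l,m):
    (p,u),(q,v)=l,m;t=np.linalg.solve(np.array([u,[-v[0],-v[1]]]).T,np.subtract(q,p));return np.add(p,np.multiply(t[0],u))
# plate
top=edge((235,241),(318,226));rt=edge((318,226),(329,293));lo=edge((262,303),(329,294))
c1=X(top,rt);c2=X(rt,lo);A=onz(W,c1,.014);B=onz(W,c2,.014)
print("plate corners",c1,c2,A,B,"width",np.linalg.norm(A-B))
xa=(B-A)[:2];yawx=np.arctan2(xa[1],xa[0])
p0=onz(W,top[0],.014);p1=onz(W,np.add(top[0],np.multiply(60*np.sign(top[1][0]),top[1])),.014);yy=(p1-p0)[:2];yawy=np.arctan2(-yy[0],yy[1])
q0=onz(W,lo[0],.014);q1=onz(W,np.add(lo[0],np.multiply(60*np.sign(lo[1][0]),lo[1])),.014);y2=(q1-q0)[:2]
print("yaw",yawx,yawy,np.arctan2(-y2[0],y2[1]))
yaw=(yawy*2+yawx)/3;R=np.array([[np.cos(yaw),-np.sin(yaw)],[np.sin(yaw),np.cos(yaw)]])
F=(A[:2]+B[:2])/2-R@[0,.12];print("F",F,yaw,"left corner check",onz(W,(117.9,262),.014)[:2],F+R@[-.042,-.12])
print("knob",F+R@[0,-.077],"corner",F+R@[0,.015])
k=[onz(W,(105+u/3.5,215+v/3.5),.065)[:2] for u,v in((165,262),(135,312),(200,230),(112,350))]
for q in k: print("knob frame",R.T@(q-(F+R@[0,-.077])))
l=k[0]-k[1];print("bar angle rel -x",np.arctan2(*(R.T@l)[::-1])-np.pi, np.arctan2(*(R.T@l)[::-1]))
# square
bl=[(529.3,182.7),(558.3,181.7),(557.3,194.3),(529.3,196)]
e=[edge(bl[0],bl[1],15,2.5),edge(bl[1],bl[2],9,2.5),edge(bl[2],bl[3],15,2.5),edge(bl[3],bl[0],9,2.5)]
cs=[X(e[i-1],e[i]) for i in range(4)];w=np.array([onz(W,c,.105)[:2] for c in cs]);print(np.round(cs,1),w.round(4));bt=w.mean(0)
print("blade top",bt,"lens",np.linalg.norm(w-np.roll(w,-1,0),axis=1))
u=w[1]+w[2]-w[0]-w[3];print("yaw blade",np.arctan2(-u[0],u[1]))
f=edge((490,166),(566,163),25,3);a=onz(W,f[0],.014);b=onz(W,np.add(f[0],np.multiply(40*np.sign(f[1][0]),f[1])),.014);v=(b-a)[:2];print("yaw foot",np.arctan2(-v[0],v[1]))
r=edge((569,163),(568,188),15,3);print("foot end corner",onz(W,X(f,r),.014))
E
```

```text
plate corners [316.4959  225.57535] [329.14548 293.26724] [ 0.4841516  -0.14563257  0.014     ] [ 0.5686612  -0.15131588  0.014     ] width 0.08470048190037699
yaw -0.06714939254208589 -0.0675892541375866 -0.06647954835876774
F [ 0.51831942 -0.26820141] -0.06744263360575303 left corner check [ 0.47034801 -0.38360225] [ 0.46832792 -0.38509816]
knob [ 0.51313027 -0.34502636] corner [ 0.51933029 -0.25323552]
knob frame [-0.01498478  0.01585705]
knob frame [-0.0008002   0.00204479]
knob frame [-0.02307694  0.02922613]
knob frame [ 0.01017281 -0.00871148]
bar angle rel -x -0.7721004965141773 2.369492157075616
[[528.4 183.2]
 [557.5 180.6]
 [557.  194.3]
 [527.7 196.4]] [[0.4734 0.051 ]
 [0.4773 0.0761]
 [0.4893 0.0746]
 [0.4849 0.0493]]
blade top [0.48122584 0.06273517] lens [0.02538046 0.01210033 0.02570416 0.01168005]
yaw blade -0.16454386891769823
yaw foot -0.19336309644400135
foot end corner [0.48135815 0.14108392 0.014     ]
```

Geometry found, using the wrist camera:
- **Fixture:** F = (0.518, -0.268), yaw -0.067.
- **Knob:** at (0.513, -0.345), at about -0.77 rad.
- **Square:** blade top at (0.481, 0.063), yaw about -0.18. The foot's end corner agrees with this.

Next I'll move over the knob.

Call:
{"api": "move_arm", "payload": {
  "plan": [
    [0,0,0.2,0.24],
    [0,0,0.2,0.24],
    [0,0,0.2,0.24],
    [0,0,0.2,0.24],
    [0,0,0.2,0.24],
    [-0.2185,-0.114,0,0],
    [-0.2185,-0.114,0,0],
    [-0.2185,-0.114,0,0],
    [-0.2185,-0.114,0,0],
    [-0.2185,-0.114,0,0],
    [-0.2185,-0.114,0,0],
    [0,0,0,0],
    [0,0,0,0]
  ],
  "fingers": 0,
  "grip_force": 30
}}

```text
time_s: 3.8
tcp_pos: [0.515, -0.3426, 0.1513]
orientation: [0.407, 0.913, 0.001, -0.0]
ft_force: [1.1, 0.3, 0.5]
opening: 0.0426
grip_force: 0.0
```

```bash
python3 snap.py 2 wrist; python3 - <<'E'
from h import *
o,d=pickle.load(open("c2.pkl","rb"));W=cam(d["wrist"],o);print([proj(W,(.5131,-.345,z)) for z in(.039,.065)])
R=Rt.from_quat(o["orientation"]).as_matrix();print("tool y yaw",np.arctan2(R[1,1],R[0,1]),"d tool to axis",R.T@(np.array([.5131,-.345,.15])-o["tcp_pos"]))
E
```

```text
3.8 [ 0.51496642 -0.34259597  0.15129799] [ 4.07160382e-01  9.13356397e-01  5.23759774e-04 -4.90461470e-04] [ 0.37  0.66  0.3   1.62 -0.24  0.89  1.5 ]
[array([318.97154678, 240.29188308]), array([318.4798867 , 250.68350062])]
tool y yaw 0.7321099112591735 d tool to axis [-0.00054216 -0.00299585  0.00129561]
```

View pics/wrist2.png

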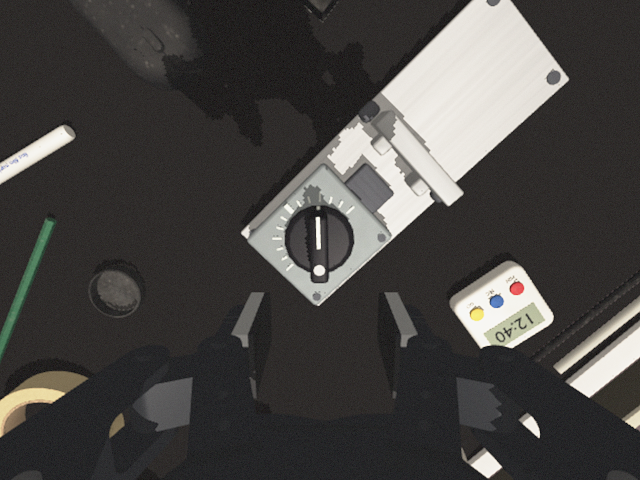

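The bar stands upright in the picture, with its white line from (318,217) to (319,250) and the broad mark at (289,210). It is aligned with the fingers, so I'll descend and grip.

Call:
{"api": "move_arm", "payload": {
  "plan": [
    [0,-0.02,0.17,0],
    [0,0,0.18,0],
    [0,0,0.18,0],
    [0,0,0.18,0],
    [0,0,0,0],
    [0,0,0,0]
  ]
}}

```text
time_s: 4.45
tcp_pos: [0.5129, -0.3439, 0.0456]
orientation: [0.407, 0.914, 0.001, -0.0]
ft_force: [-0.2, -0.3, -0.3]
opening: 0.0427
grip_force: 0.0
```

Call:
{"api": "move_arm", "payload": {
  "plan": [
    [0,0,0,0],
    [0,0,0,0],
    [0,0,0,0],
    [0,0,0,0],
    [0,0,0,0],
    [0,0,0,0],
    [0,0,0,0]
  ],
  "fingers": 1,
  "grip_force": 40
}}

```text
time_s: 5.15
tcp_pos: [0.5134, -0.346, 0.0472]
orientation: [0.408, 0.913, 0.0, 0.002]
ft_force: [-0.1, 0.9, 5.4]
opening: 0.0109
grip_force: 39.4
```

Call:
{"api": "move_arm", "payload": {
  "plan": [
    [0,0,-0.013,0],
    [0,0,0,-0.15],
    [0,0,0,-0.2],
    [0,0,0,-0.2],
    [0,0,0,-0.2],
    [0,0,0,-0.2],
    [0,0,0,-0.2],
    [0,0,0,-0.2],
    [0,0,0,-0.2],
    [0,0,0,0],
    [0,0,0,0],
    [0,0,0,0]
  ]
}}

```text
time_s: 6.35
tcp_pos: [0.5138, -0.3446, 0.0473]
orientation: [0.033, 0.999, 0.0, 0.001]
ft_force: [4.5, 2.3, -3.2]
opening: 0.0111
grip_force: 40.2
```

```bash
python3 - <<'E'
from cell import arm
from h import *
o=arm.get_obs();R=Rt.from_quat(o["orientation"]).as_matrix();print("tool y yaw",np.arctan2(R[1,1],R[0,1]),o["ft_torque"],o["ft_force"],o["opening"],o["grip_force"])
E
```

```text
tool y yaw 1.5055328076996854 [ 0.54185327 -0.99263439  0.02819809] [ 4.47368868  2.28444454 -3.24776638] 0.011137181990744411 40.216503739356995
```

Call:
{"api": "move_arm", "payload": {
  "plan": [
    [0,0,0,0],
    [0,0,0,0],
    [0,0,0,0],
    [0,0,0,0],
    [0,0,-0.2,0],
    [0,0,-0.25,0],
    [0,0,-0.25,0],
    [0,0,-0.2,0],
    [0,0,0,0],
    [0,0,0,0]
  ],
  "fingers": 0
}}

```text
time_s: 7.35
tcp_pos: [0.5119, -0.3461, 0.1829]
orientation: [0.033, 0.999, -0.0, 0.0]
ft_force: [0.6, 0.1, 0.2]
opening: 0.043
grip_force: 0.0
```

```bash
python3 snap.py 3 wrist; python3 - <<'E'
from h import *
o,d=pickle.load(open("c3.pkl","rb"));W=cam(d["wrist"],o);p=proj(W,(.5131,-.345,.065));print(p)
x,y=p.astype(int);im=d["wrist"]["image"][max(y-90,0):y+60,x-100:x+100,::-1];cv2.imwrite("pics/crop3.png",cv2.resize(im,None,fx=4,fy=4,interpolation=2)[:600,:800]);print(x-100,max(y-90,0))
E
```

```text
7.35 [ 0.51193228 -0.34605772  0.18286933] [ 3.26685477e-02  9.99466112e-01 -4.19650830e-04  2.83598715e-04] [ 0.53  0.61  0.05  1.59 -0.04  0.94  2.1 ]
[327.11593285 239.08878544]
227 149
```

View pics/crop3.png

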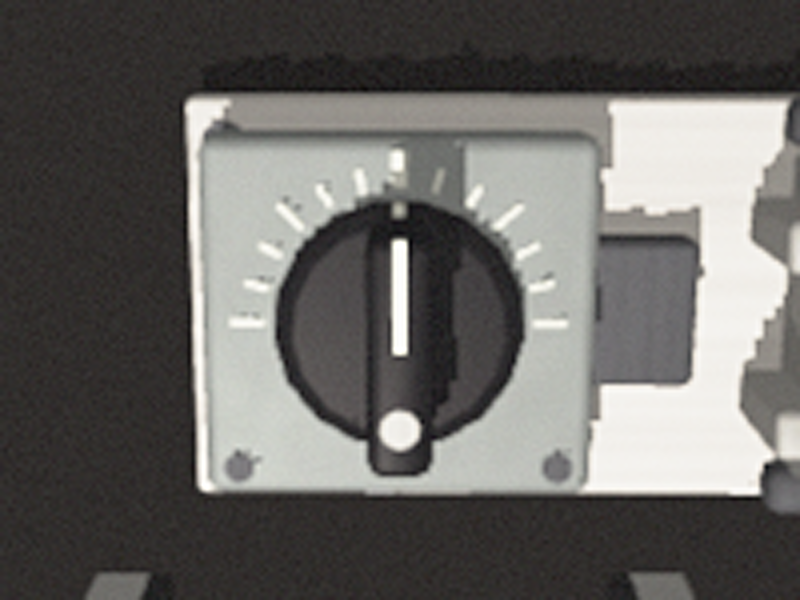

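In the crop the white line stands at the broad mark (crop x≈400 for both), so the knob is set and released. Next is the square.

Call:
{"api": "move_arm", "payload": {
  "plan": [
    [0.038,0.271,0,0],
    [0.038,0.271,0,0],
    [0.038,0.271,0,0],
    [0.038,0.271,0,0],
    [0.038,0.271,0,0],
    [0.038,0.271,0,0],
    [0.038,0.271,0,0],
    [0.038,0.271,0,0],
    [0.038,0.271,0,0],
    [0.038,0.271,0,0]
  ]
}}

```text
time_s: 8.4
tcp_pos: [0.4801, 0.0649, 0.1807]
orientation: [0.033, 0.999, -0.0, -0.002]
ft_force: [0.8, -1.0, -0.7]
opening: 0.0428
grip_force: 0.0
```

Call:
{"api": "move_arm", "payload": {
  "plan": [
    [0,0,0,0.28],
    [0,0,0,0.28],
    [0,0,0,0.28],
    [0,0,0,0.28],
    [0,0,0,0.28],
    [0,0,0,0.28],
    [0,0,0,0.28],
    [0,0,0,0.28],
    [0,0,0,0.28],
    [0,0,0,0.28],
    [0,0,0,0.28],
    [0,0,0,0.28],
    [0,0,0,0],
    [0,0,0,0],
    [0,0,0,0]
  ]
}}

```text
time_s: 9.9
tcp_pos: [0.4812, 0.0635, 0.1817]
orientation: [0.765, 0.644, -0.001, -0.0]
ft_force: [0.3, 0.0, 1.1]
opening: 0.0427
grip_force: 0.0
```

```bash
python3 snap.py 4 wrist side; python3 - <<'E'
from h import *
o,d=pickle.load(open("c4.pkl","rb"));W=cam(d["wrist"],o);print(proj(W,(.4812,.0627,.105)),proj(W,(.4789,.0499,0)))
R=Rt.from_quat(o["orientation"]).as_matrix();print("tool y yaw",np.arctan2(R[1,1],R[0,1]),"d tool",R.T@(np.array([.4814,.0637,.062])-o["tcp_pos"]))
E
```

```text
9.9 [0.48123596 0.06349893 0.1817474 ] [ 7.65241607e-01  6.43742816e-01 -6.25244381e-04 -2.79458015e-04] [-0.53  0.47  0.51  1.96 -0.31  0.79 -0.01]
[321.63865398 256.81509992] [322.32347102 236.00341917]
tool y yaw -0.17203772532534028 d tool [0.00029768 0.00027481 0.119747  ]
```

View pics/wrist4.png

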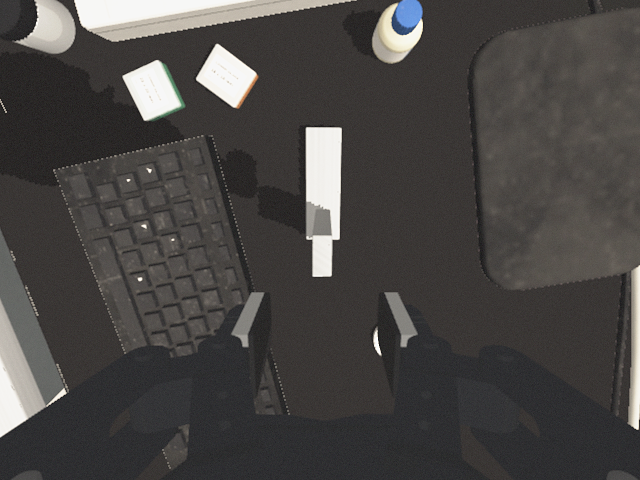

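The picture shows the square straight below: blade top at (322,257), where it was predicted to be, and the foot running vertically from (306,127) to (342,239). I'll descend and grip.

Call:
{"api": "move_arm", "payload": {
  "plan": [
    [0,0,0.2,0],
    [0,0,0.2,0],
    [0,0,0.2,0],
    [0,0,0.2,0],
    [0,0,0,0],
    [0,0,0,0]
  ]
}}

```text
time_s: 10.6
tcp_pos: [0.4818, 0.0633, 0.0625]
orientation: [0.766, 0.643, -0.0, -0.0]
ft_force: [-0.4, -0.4, 0.3]
opening: 0.0429
grip_force: 0.0
```

Call:
{"api": "move_arm", "payload": {
  "plan": [
    [0,0,0,0],
    [0,0,0,0],
    [0,0,0,0],
    [0,0,0,0],
    [0,0,0,0],
    [0,0,0,0],
    [0,0,0,0]
  ],
  "fingers": 1,
  "grip_force": 70
}}

```text
time_s: 11.3
tcp_pos: [0.4825, 0.0638, 0.0636]
orientation: [0.766, 0.643, 0.001, 0.0]
ft_force: [-0.1, -0.2, 6.6]
opening: 0.0112
grip_force: 69.1
```

Call:
{"api": "move_arm", "payload": {
  "plan": [
    [0,0,-0.05,0],
    [0,0,-0.15,0],
    [0,0,-0.15,0],
    [0,0,-0.15,0],
    [0,0,0,0],
    [0,0,0,0],
    [0,0,0,0]
  ]
}}

```text
time_s: 12.0
tcp_pos: [0.4805, 0.0637, 0.1362]
orientation: [0.766, 0.643, -0.001, -0.001]
ft_force: [0.4, -0.1, -3.7]
opening: 0.0112
grip_force: 68.6
```

```bash
python3 snap.py 5 wrist scene side; python3 - <<'E'
from h import *
o,d=pickle.load(open("c5.pkl","rb"));print(o["ft_force"],o["ft_torque"],o["opening"])
R=Rt.from_quat(o["orientation"]).as_matrix();print("tool y yaw",np.arctan2(R[1,1],R[0,1]),R[:,2])
S=cam(d["scene"]);D=cam(d["side"]);H=o["tcp_pos"]-[-.0025,.0138,.062];H=o["tcp_pos"]-np.array([.0025,.0138,.062])
x,y=proj(S,H).astype(int);u,v=proj(D,H).astype(int);print(x,y,u,v)
a=d["scene"]["image"][y-90:y+50,x-60:x+60,::-1];b=d["side"]["image"][v-90:v+50,u-80:u+40,::-1]
w=d["wrist"]["image"][80:320,240:400,::-1]
cv2.imwrite("pics/crop5.png",np.hstack([cv2.resize(i,(266,420) if i is w else (266,310),interpolation=2)[:310] if 0 else cv2.resize(i,(266,400),interpolation=2) for i in(a,b,w)]))
E
```

```text
12.0 [0.48050055 0.06373431 0.13621599] [ 0.76577013  0.64311294 -0.00112639 -0.0007677 ] [-0.5   0.53  0.47  2.01 -0.38  0.68  0.04]
[ 0.43513279 -0.06038335 -3.69296417] [-0.02237699  0.01747477 -0.00355073] 0.01117397118029942
tool y yaw -0.17368281335023192 [-2.71254882e-03 -2.73018397e-04 -9.99996284e-01]
274 238 319 268
```

View pics/crop5.png

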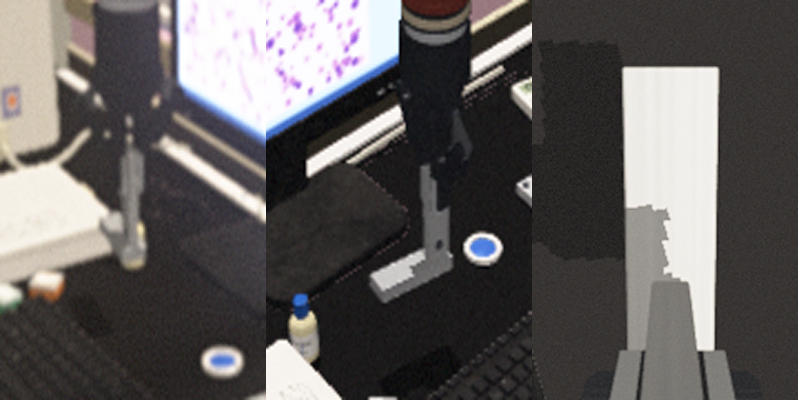

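Square is held and hanging upright: in the side crop the foot is level and the blade vertical in the fingers, and in the wrist crop the foot edges are parallel to the tool. I'll carry it to just in front of the corner, above the plate.

Call:
{"api": "move_arm", "payload": {
  "plan": [
    [0,0,0,-0.107],
    [0,0,0,-0.107],
    [-0.242,0.05,0,0],
    [-0.242,0.05,0,0],
    [-0.242,0.05,0,0],
    [-0.242,0.05,0,0],
    [-0.242,0.05,0,0],
    [-0.242,0.05,0,0],
    [-0.242,0.05,0,0],
    [-0.242,0.05,0,0],
    [0,0,0,0],
    [0,0,0,0],
    [0,0,0,0]
  ]
}}

```text
time_s: 13.45
tcp_pos: [0.5218, -0.2284, 0.1364]
orientation: [0.73, 0.684, 0.0, -0.001]
ft_force: [0.7, 1.3, -2.0]
opening: 0.0113
grip_force: 69.3
```

```bash
python3 snap.py 6 wrist scene side; python3 - <<'E'
from h import *
o,d=pickle.load(open("c6.pkl","rb"));print(o["ft_force"],o["ft_torque"],o["opening"])
R=Rt.from_quat(o["orientation"]).as_matrix();print("tool y yaw",np.arctan2(R[1,1],R[0,1]))
Rf=Rt.from_euler('z',-.066).as_matrix();print("TCP in corner frame",Rf.T@(o["tcp_pos"]-[.5193,-.2532,.014]))
S=cam(d["scene"]);D=cam(d["side"]);H=o["tcp_pos"]-Rf@[0,0,.04]
x,y=proj(S,H).astype(int);u,v=proj(D,H).astype(int);print(x,y,u,v)
a=d["scene"]["image"][y-40:y+50,x-50:x+50,::-1];b=d["side"]["image"][v-40:v+50,u-60:u+40,::-1]
w=d["wrist"]["image"][60:420,200:440,::-1]
cv2.imwrite("pics/crop6.png",np.vstack([np.hstack([cv2.resize(i,(400,360),interpolation=2) for i in(a,b)]),np.hstack([cv2.resize(np.rot90(w),(360,240),interpolation=2),np.zeros((240,440,3),np.uint8)])]))
E
```

```text
13.45 [ 0.52183992 -0.22835833  0.13643187] [ 7.29776123e-01  6.83684991e-01  6.79841732e-05 -1.27980947e-03] [ 0.12  0.63  0.4   1.78 -0.33  0.8   0.62]
[ 0.7113211   1.26714976 -2.04554411] [-0.0350339   0.00726873 -0.00355378] 0.01131193749436531
tool y yaw -0.06519266082598069
TCP in corner frame [0.00089603 0.0249551  0.12243187]
354 267 384 213
```

View pics/crop6.png

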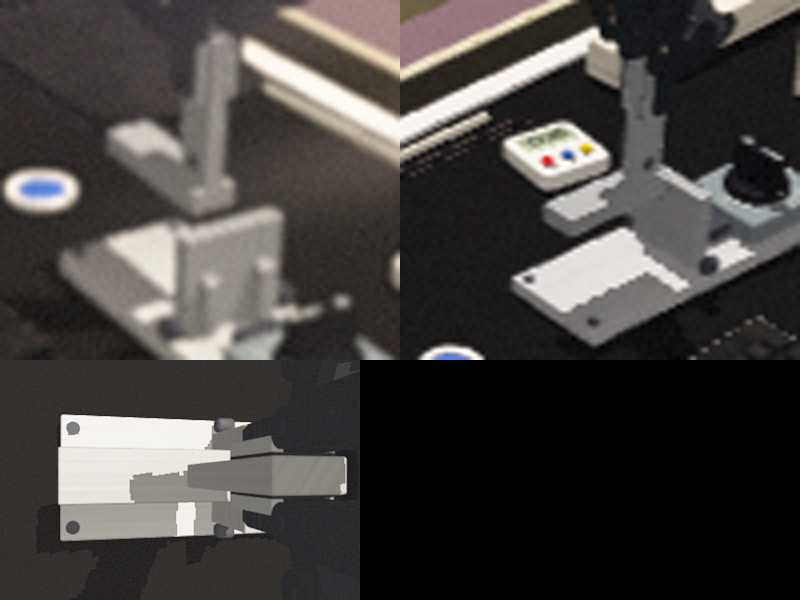

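The view shows the foot centred over and parallel to the plate, with the heel just in front of the now vertical upright. I'll lower it gently.

Call:
{"api": "move_arm", "payload": {
  "plan": [
    [0,0,0.12,0],
    [0,0,0.12,0],
    [0,0,0.08,0],
    [0,0,0.045,0],
    [0,0,0,0],
    [0,0,0,0],
    [0,0,0,0]
  ]
}}

```text
time_s: 14.3
tcp_pos: [0.5227, -0.2305, 0.0833]
orientation: [0.73, 0.683, 0.0, 0.001]
ft_force: [0.2, 0.4, -2.1]
opening: 0.0111
grip_force: 69.3
```

Call:
{"api": "move_arm", "payload": {
  "plan": [
    [0,0,0.007,0],
    [0,0,0.007,0],
    [0,0,0.007,0],
    [0,0,0,0],
    [0,0,0,0]
  ]
}}

```text
time_s: 14.8
tcp_pos: [0.5221, -0.2302, 0.0793]
orientation: [0.73, 0.683, -0.0, -0.0]
ft_force: [0.3, -0.3, -2.9]
opening: 0.0116
grip_force: 69.3
```

Call:
{"api": "move_arm", "payload": {
  "plan": [
    [0,0,0.005,0],
    [0,0,0.005,0],
    [0,0,0,0],
    [0,0,0,0]
  ]
}}

```text
time_s: 15.2
tcp_pos: [0.5221, -0.2302, 0.0778]
orientation: [0.73, 0.683, -0.0, -0.0]
ft_force: [-0.2, 0.4, -2.7]
opening: 0.011
grip_force: 69.6
```

Call:
{"api": "move_arm", "payload": {
  "plan": [
    [0,0,0.005,0],
    [0,0,0.005,0],
    [0,0,0,0],
    [0,0,0,0]
  ]
}}

```text
time_s: 15.6
tcp_pos: [0.5222, -0.2303, 0.0777]
orientation: [0.73, 0.683, 0.0, 0.0]
ft_force: [-1.8, 1.7, 6.8]
opening: 0.0109
grip_force: 71.0
```

Call:
{"api": "move_arm", "payload": {
  "plan": [
    [-0.007,0,-0.002,0],
    [-0.007,0,0,0],
    [-0.007,0,0,0],
    [-0.007,0,0,0],
    [-0.007,0,0,0],
    [0,0,0,0],
    [0,0,0,0]
  ]
}}

```text
time_s: 16.3
tcp_pos: [0.5226, -0.2326, 0.0778]
orientation: [0.73, 0.684, 0.002, -0.001]
ft_force: [-1.3, 4.7, 7.3]
opening: 0.0113
grip_force: 70.7
```

Call:
{"api": "move_arm", "payload": {
  "plan": [
    [-0.006,0,0,0],
    [-0.006,0,0,0],
    [0,0,0,0],
    [0,0,0,0]
  ]
}}

```text
time_s: 16.7
tcp_pos: [0.5228, -0.2344, 0.0778]
orientation: [0.73, 0.684, 0.002, -0.001]
ft_force: [0.1, 4.6, 6.6]
opening: 0.0113
grip_force: 70.7
```

Call:
{"api": "move_arm", "payload": {
  "plan": [
    [-0.006,0,0,0],
    [-0.006,0,0,0],
    [-0.006,0,0,0],
    [0,0,0,0],
    [0,0,0,0]
  ]
}}

```text
time_s: 17.2
tcp_pos: [0.5229, -0.2374, 0.0778]
orientation: [0.73, 0.684, 0.002, -0.001]
ft_force: [-0.1, 4.3, 6.1]
opening: 0.0113
grip_force: 70.6
```

Call:
{"api": "move_arm", "payload": {
  "plan": [
    [-0.006,0,0,0],
    [-0.006,0,0,0],
    [0,0,0,0],
    [0,0,0,0]
  ]
}}

```text
time_s: 17.6
tcp_pos: [0.5228, -0.2393, 0.0778]
orientation: [0.73, 0.684, 0.002, -0.001]
ft_force: [0.8, 4.4, 5.7]
opening: 0.0116
grip_force: 70.5
```

Call:
{"api": "move_arm", "payload": {
  "plan": [
    [-0.006,0,0,0],
    [-0.006,0,0,0],
    [0,0,0,0],
    [0,0,0,0]
  ]
}}

```text
time_s: 18.0
tcp_pos: [0.5228, -0.2403, 0.0778]
orientation: [0.73, 0.684, 0.002, -0.001]
ft_force: [-0.3, 6.2, 6.2]
opening: 0.0112
grip_force: 70.7
```

Call:
{"api": "move_arm", "payload": {
  "plan": [
    [-0.006,0,0,0],
    [-0.006,0,0,0],
    [0,0,0,0],
    [0,0,0,0]
  ]
}}

```text
time_s: 18.4
tcp_pos: [0.5228, -0.2404, 0.0778]
orientation: [0.729, 0.684, 0.003, -0.002]
ft_force: [-1.3, 8.0, 8.5]
opening: 0.0113
grip_force: 71.0
```

Call:
{"api": "move_arm", "payload": {
  "plan": [
    [-0.005,0,0.005,0],
    [-0.005,0,0.005,0],
    [0,0,0.005,0],
    [0,0,0,0],
    [0,0,0,0],
    [0,0,0,0]
  ]
}}

```text
time_s: 19.0
tcp_pos: [0.5229, -0.2405, 0.0777]
orientation: [0.729, 0.684, 0.004, -0.003]
ft_force: [-3.9, 12.2, 22.6]
opening: 0.0111
grip_force: 73.2
```

```bash
python3 snap.py 7 wrist scene side; python3 - <<'E'
from h import *
o,d=pickle.load(open("c7.pkl","rb"));print(o["ft_force"],o["ft_torque"],o["opening"],o["grip_force"])
R=Rt.from_quat(o["orientation"]).as_matrix();print("tool y yaw",np.arctan2(R[1,1],R[0,1]),R[:,2])
Rf=Rt.from_euler('z',-.066).as_matrix();print("TCP in corner frame",Rf.T@(o["tcp_pos"]-[.5193,-.2532,.014]))
S=cam(d["scene"]);D=cam(d["side"]);H=o["tcp_pos"]-Rf@[0,0,.03]
x,y=proj(S,H).astype(int);u,v=proj(D,H).astype(int);print(x,y,u,v)
a=d["scene"]["image"][y-40:y+50,x-50:x+50,::-1];b=d["side"]["image"][v-40:v+50,u-60:u+40,::-1]
w=d["wrist"]["image"][60:420,200:440,::-1]
cv2.imwrite("pics/crop7.png",np.vstack([np.hstack([cv2.resize(i,(400,360),interpolation=2) for i in(a,b)]),np.hstack([cv2.resize(np.rot90(w),(360,240),interpolation=2),np.zeros((240,440,3),np.uint8)])]))
E
```

```text
19.0 [ 0.52287493 -0.24050702  0.07771867] [ 0.72908527  0.68440248  0.00438374 -0.00295002] [ 0.18  0.72  0.35  1.81 -0.38  0.69  0.68]
[-3.87581699 12.24348841 22.56936244] [ 2.46682742  0.83993682 -0.07749472] 0.011131209537341426 73.19474816322327
tool y yaw -0.06321126964533672 [ 0.00235424  0.01030212 -0.99994416]
TCP in corner frame [0.00273002 0.01290112 0.06371867]
357 288 385 226
```

View pics/crop7.png

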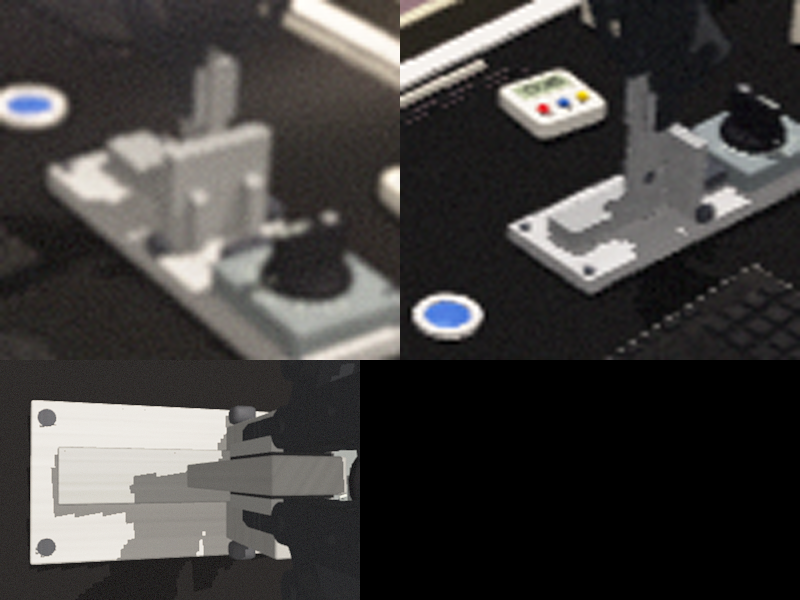

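The square is seated in the corner, with its foot flat on the plate and its back on the upright. The down force is a bit high compared with the push, so I'll trade some of it for side force.

Call:
{"api": "move_arm", "payload": {
  "plan": [
    [0,0,-0.005,0],
    [0,0,-0.004,0],
    [-0.005,0,0,0],
    [-0.005,0,0,0],
    [-0.005,0,0,0],
    [0,0,0,0],
    [0,0,0,0],
    [0,0,0,0],
    [0,0,0,0]
  ]
}}

```text
time_s: 20.05
tcp_pos: [0.5228, -0.2407, 0.0778]
orientation: [0.729, 0.685, 0.005, -0.004]
ft_force: [-1.5, 13.5, 16.5]
opening: 0.011
grip_force: 72.2
```

```bash
python3 - <<'E'
from cell import arm
from h import *
o=arm.get_obs();R=Rt.from_quat(o["orientation"]).as_matrix();print(np.arctan2(R[1,1],R[0,1]),R[:,2],o["ft_force"],o["ft_torque"],o["tcp_pos"],np.abs(o["qd"]).max())
E
```

```text
-0.062147839583741406 [ 0.00121075  0.01319595 -0.9999122 ] [-1.47316265 13.50754247 16.53132349] [ 2.71107892  0.35618409 -0.11859141] [ 0.52280749 -0.24068562  0.07778765] 0.0018201689170820137
```

Call:
{"api": "move_arm", "payload": {
  "plan": [
    [0,0,-0.005,0],
    [0,0,0,0],
    [0,0,0,0],
    [0,0,0,0],
    [0,0,0,0]
  ]
}}

```text
time_s: 20.55
tcp_pos: [0.5228, -0.2406, 0.0778]
orientation: [0.729, 0.685, 0.005, -0.004]
ft_force: [-0.6, 12.1, 11.9]
opening: 0.0111
grip_force: 71.4
```

```bash
python3 - <<'E'
from cell import arm
from h import *
o=arm.get_obs();R=Rt.from_quat(o["orientation"]).as_matrix();f=o["ft_force"];print(R[:,2],f,o["tcp_pos"],o["grip_force"])
if 8<f[2]<30 and f[1]>10 and abs(R[1,2])<.018: print(arm.close_job())
E
```

```text
[ 8.79787527e-04  1.29734800e-02 -9.99915454e-01] [-0.59253619 12.1440807  11.91470905] [ 0.52280228 -0.24064198  0.07782288] 71.35008931159973
the job is handed in; nothing more can be done
None
```

I set the knob to the broad mark and released it, then handed the job in at about 20.6 s with the square still gripped in the corner, pushed at about 12 N down and 12 N sideways at the wrist (the share reaching the upright wasn't measured separately), leaning about 0.013 rad by the tool; no verdict came back.

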